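Put the screw cartons back in their own bays

ROBOT

A 6-joint arm with a two-finger parallel gripper is mounted at the origin on the work surface. World frame = base frame: x ahead of the robot, y to its left, z up, the work surface at z = 0. Lengths are in m, angles in degrees, forces in N, time in s.
With the tool pointing down it reaches from about 0.25 to 0.725 m from the base axis. Payload 9.7 kg.
Tool frame: the origin (TCP) lies midway between the tips of the shut fingers; the grasp point (between the pads) lies 19 mm behind it; z points along the fingers, y is the line along which they close (so a half turn about z gives the same grasp; the last joint's range is limited). The gripper opens to 85 mm and grips with 20 to 120 N. Pads are 22 mm wide; open, the fingers measure 114 mm over their backs; the gripper's body (76 mm by 85 mm) begins 54 mm behind the grasp point. The pads swing forward as they close: fully open they stand 13 mm farther back than shut.
Start: joints at [75.287, 4.979, 10.078, 95.1, 0, 90], TCP at [0.14, 0.532, 0.231] pointing down, gripper open.
Joint ranges: [-179.16, 179.16], [-48.56, 103.87], [-65.8, 70.77], [-126.05, 130.52], [-82.76, 87.17], [-180, 180]. Speed limits (degrees/s): [127.2, 127.2, 147.25, 180, 180, 180].

INTERFACE

Orientations are given as [roll, pitch, yaw] about the fixed x, y, z axes, in that order (R = Rz(yaw) Ry(pitch) Rx(roll)).
In Python, from workcell import bot gives the robot as it stands.
- The arm moves only by the shell command python3 -m crank 'ROWS' [FORCE]. ROWS is JSON, a list of rows, each an object with "gripper": the finger opening in mm, from 0 to 85.4; "travel": the shift along the tool's x, y, z in mm, a list of three; "twist": the turn, a rotation vector about the tool's x, y, z in rad, a list of three. In form: [{"gripper": gripper, "travel": [tx, ty, tz], "twist": [rx, ry, rz]}, ...]. A call has 1 to 12 rows; each row shifts and turns the commanded pose from where the row before left it, along the tool's axes as they then stand; what a row does not reach is not made up. A row lasts 1/8 s, in which the tool goes at most 62.5 mm and 10.7 degrees, less where a joint would pass 70% of its speed; a pose out of reach is approached as far as the arm can. A call is refused whole if a number of a shift passes 62.5 or a number of a turn 0.188, either way. A call with a gripper value outside its range is refused whole. The fingers move at their own pace and stop on an object; FORCE is the grip in N (left out, the last holds). Time passes only in rows, so rows that do not move let the fingers close. It gives the time, the measured TCP pose, the force, the opening and the grip force at its end, in the units of the state.
- bot.get_obs(): the state, without advancing time (a new reading comes with each control period).
- bot.camera(name): name is "scene" or "top" or "wrist"; returns the picture (480x640x3 uint8, red, green, blue); there is no depth.
- bot.calibration(name): a dict with "vfov" (degrees; the focal length in pixels is half the picture's height over the tangent of half this angle, whatever the lens; pixels are square), "cx", "cy" (the principal point, pixels), "camera_from_world" (4x4, takes a point from world to camera coordinates). Camera axes: x right, y down, z forward; pixel columns grow to the right and rows downward; lengths in m; the calibration is good to about 2 mm. A picture is of the moment at which its call begins: read the wrist's pose just before it. calibration takes no time and is no camera call; for the wrist camera it gives the pose at the moment of the call.
- bot.job_done(): hands the job in; it is judged then, once.
The state is a dict: "time": time; "q": joint angles; "qd": joint speeds; "joint_efforts": joint torques, N m; "ee_pos": TCP position; "tcp_rot": TCP orientation; "wrist_force": force on the tool from outside, world axes, zero at the start; "torque": the same for the moment, N m; "opening": finger opening in m; "grasp_force": force on a finger pad.
Only numpy, scipy, OpenCV 4.12 (cv2) and the standard library are available. Lean on these libraries where they do the work, as an engineer would, in place of code of your own. Each camera call takes 0.05 s, during which the arm holds its last target. There are 200 camera calls.

TASK

The three large screw cartons on the sloping rack have been put back in the wrong bays: move each to the middle of the bay whose label has its colour, standing square on the shelf with its end right back against the backstop; the bay with the white label is free to use on the way. Then take the small red-and-white-striped carton from the bench and stack it lengthwise and centred on top of the large red carton, it too right back against the backstop. Keep the cartons upright, set them down rather than dropping them, and leave the glue bottle and the ear defenders where they are.

Things in the scene. Friction and masses are not known exactly. Their poses are not given: they have to be found in the camera images.
- red_carton_mid (a point): Centre (half-way up) of the large screw carton with the red sleeve: kraft cardboard, 100 mm long (own x), 50 mm wide (own y), 60 mm tall (own z), 0.35 to 0.7 kg. It starts on the rack in a wrong bay, long side down the slope, leaning with the shelf.
- blue_carton_mid (a point): Centre (half-way up) of the large screw carton with the blue sleeve: kraft cardboard, 100 mm long (own x), 50 mm wide (own y), 60 mm tall (own z), 0.35 to 0.7 kg. It starts on the rack in a wrong bay, long side down the slope, leaning with the shelf.
- green_carton_mid (a point): Centre (half-way up) of the large screw carton with the green sleeve: kraft cardboard, 100 mm long (own x), 50 mm wide (own y), 60 mm tall (own z), 0.35 to 0.7 kg. It starts on the rack in a wrong bay, long side down the slope, leaning with the shelf.
- small_carton_mid (a point): Centre (half-way up) of the small screw carton, red sleeve with two white stripes: 75 mm long (own x), 50 mm wide (own y), 35 mm tall (own z), about 0.2 kg. It starts flat on the bench beside the rack. Its place in the end is on top of the large red carton.
- red_label: Red label holder, 72 x 22 mm, clipped on top of the backstop behind the bay it marks (x = 60, z = 83 mm). Origin: on the shelf surface, under the centre of a large carton standing mid-bay against the backstop. x runs down the slope to the backstop (face at x = +50 mm), y across the bay, z square out of the shelf. The beech rack: shelf falls 0.21 rad (12 deg) away from the robot.
- blue_label: Blue label holder, 72 x 22 mm, clipped on top of the backstop behind the bay it marks (x = 60, z = 83 mm). Origin: on the shelf surface, under the centre of a large carton standing mid-bay against the backstop. x runs down the slope to the backstop (face at x = +50 mm), y across the bay, z square out of the shelf. Backstop: square to the shelf, 18 mm thick, 80 mm tall.
- green_label: Green label holder, 72 x 22 mm, clipped on top of the backstop behind the bay it marks (x = 60, z = 83 mm). Origin: on the shelf surface, under the centre of a large carton standing mid-bay against the backstop. x runs down the slope to the backstop (face at x = +50 mm), y across the bay, z square out of the shelf. Four bays, 105 mm apart, parted by laths 12 mm high, 5 mm thick.
- spare_label: Blank white label holder, 72 x 22 mm, clipped on top of the backstop behind the bay it marks (x = 60, z = 83 mm). Origin: on the shelf surface, under the centre of a large carton standing mid-bay against the backstop. x runs down the slope to the backstop (face at x = +50 mm), y across the bay, z square out of the shelf. This bay is the spare, empty at first.
- glue: White glue bottle with an orange cap, 60 mm in diameter, 165 mm tall, standing on the bench; origin at the centre of its underside. Not to be moved.
- ear_defenders: Blue ear defenders with a black headband lying on the bench, about 180 by 150 mm, 80 mm tall; origin on the bench between the two cups. Not to be moved.
Mind the look-alikes: they are no part of the job. What is shaped like the part that bears small_carton_mid but yellow is not meant. What is shaped like the part that bears green_carton_mid but yellow is not meant.

How it is judged (in metres and radians):
At the end, for the whole second after the job is handed in: Each large carton is in the bay of its colour, the small one on the large red one: all at rest, flat, upright, lengthwise within 0.15 rad, within 15 mm of the bay's middle and at most 10 mm off the backstop (x of red_carton_mid in the frame of red_label between -0.01 and 0.004 m and y of red_carton_mid in the frame of red_label between -0.015 and 0.015 m and z of red_carton_mid in the frame of red_label between 0.024 and 0.036 m and angle between the x axis of each of red_carton_mid, small_carton_mid and the x axis of red_label, either way round below 0.15 rad and angle between the z axis of each of red_carton_mid, small_carton_mid and the z axis of red_label, either way round below 0.1 rad and angle between each of red_carton_mid, blue_carton_mid, green_carton_mid, small_carton_mid's own z axis and vertical below 0.4 rad and linear speed of each of red_carton, blue_carton, green_carton, small_carton below 0.02 m/s and x of blue_carton_mid in the frame of blue_label between -0.01 and 0.004 m and y of blue_carton_mid in the frame of blue_label between -0.015 and 0.015 m and z of blue_carton_mid in the frame of blue_label between 0.024 and 0.036 m and angle between the x axis of blue_carton_mid and the x axis of blue_label, either way round below 0.15 rad and angle between the z axis of blue_carton_mid and the z axis of blue_label, either way round below 0.1 rad and x of green_carton_mid in the frame of green_label between -0.01 and 0.004 m and y of green_carton_mid in the frame of green_label between -0.015 and 0.015 m and z of green_carton_mid in the frame of green_label between 0.024 and 0.036 m and angle between the x axis of green_carton_mid and the x axis of green_label, either way round below 0.15 rad and angle between the z axis of green_carton_mid and the z axis of green_label, either way round below 0.1 rad and x of small_carton_mid in the frame of red_label between 0.0025 and 0.0165 m and y of small_carton_mid in the frame of red_label between -0.015 and 0.015 m and z of small_carton_mid in the frame of red_label between 0.0715 and 0.0835 m); the robot touches nothing.
It fails at once if the glue bottle was moved more than 30 mm (distance of glue from where it was at the start of the episode above 0.03 m).
It fails at once if the ear defenders were moved more than 30 mm (distance of ear_defenders from where it was at the start of the episode above 0.03 m).
It fails at once if a carton was tipped over (more than 45 degrees) (angle between any of red_carton_mid, blue_carton_mid, green_carton_mid, small_carton_mid's own z axis and vertical above 0.785 rad).
It fails at once if a carton was dropped or thrown (faster than 0.5 m/s with no finger on it) ((contact force between the fingers and red_carton below 0.05 N and linear speed of red_carton above 0.5 m/s) or (contact force between the fingers and blue_carton below 0.05 N and linear speed of blue_carton above 0.5 m/s) or (contact force between the fingers and green_carton below 0.05 N and linear speed of green_carton above 0.5 m/s) or (contact force between the fingers and small_carton below 0.05 N and linear speed of small_carton above 0.5 m/s)).
It also fails if it takes over 112 s, if anything falls off the work surface, if the arm or the gripper's body presses on something with over 40 N, if the wrist force passes 120 N, or if a joint passes its speed limit or range.

## Working session

There is one attempt and no reset: what is moved stays moved. The work goes in short steps, Python scripts to look and compute and a shell command to move; the robot and the scene stay as the last step left them, time stands still between calls to the robot, and variables do not carry over. Pictures are saved under pics/ and viewed, at most 14 in all, crops included, and the job is handed in when it is done.

```bash
ls; mkdir -p pics
python3 - <<'E'
from workcell import bot
import cv2
o=bot.get_obs();print(o)
for n in("scene","top","wrist"):
    c=bot.calibration(n);print(n,c)
    cv2.imwrite(f"pics/{n}0.png",bot.camera(n)[:,:,::-1])
E
```

```text
pics
{'time': 0.0, 'q': array([ 7.52867132e+01,  5.00891591e+00,  1.00360721e+01,  9.50991973e+01,
       -1.19731827e-03,  9.00007763e+01]), 'qd': array([-0.06900957,  0.08664647,  0.04749825, -0.04785964,  0.01236143,
       -0.04144003]), 'joint_efforts': array([-6.87082365e-05, -5.20389891e+01,  4.64806366e+01,  1.62571081e-02,
        2.30131775e-05, -4.46050983e-07]), 'ee_pos': array([0.13964023, 0.53175099, 0.23061851]), 'tcp_rot': array([-1.79927959e+02,  1.19829346e-03,  1.65285938e+02]), 'wrist_force': array([ 0.80933024,  0.4736921 , -0.61503149]), 'torque': array([-0.02017331, -0.01891371,  0.03701863]), 'grasp_force': 0.0, 'opening': 0.08541753966528882}
scene {'vfov': 43.83816944873023, 'cx': 324.8067933515571, 'cy': 240.07563128944003, 'camera_from_world': array([[ 0.04378503,  0.99886331, -0.01884012,  0.01787002],
       [ 0.68758545, -0.0438107 , -0.72478057, -0.33490652],
       [-0.72478212,  0.01878035, -0.68872214,  1.86759847],
       [ 0.        ,  0.        ,  0.        ,  1.        ]])}
top {'vfov': 42.97458603864562, 'cx': 318.5984377663631, 'cy': 241.00722243591264, 'camera_from_world': array([[ 0.02450533, -0.99967811,  0.0065707 , -0.08079728],
       [-0.98925201, -0.02519646, -0.14403335,  0.58606703],
       [ 0.14415254, -0.00297049, -0.98955102,  1.26883798],
       [ 0.        ,  0.        ,  0.        ,  1.        ]])}
wrist {'vfov': 58.44628583981422, 'cx': 318.27275679941494, 'cy': 235.7151098413846, 'camera_from_world': array([[ 0.25490517,  0.96696355, -0.00220357, -0.55012875],
       [ 0.92022735, -0.24188367,  0.30769126, -0.03987019],
       [ 0.29699323, -0.08045988, -0.9514837 ,  0.37992842],
       [ 0.        ,  0.        ,  0.        ,  1.        ]])}
```

View pics/scene0.png

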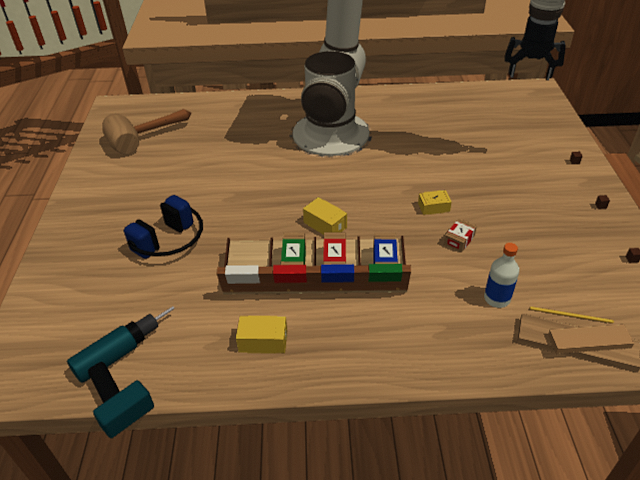

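View pics/top0.png

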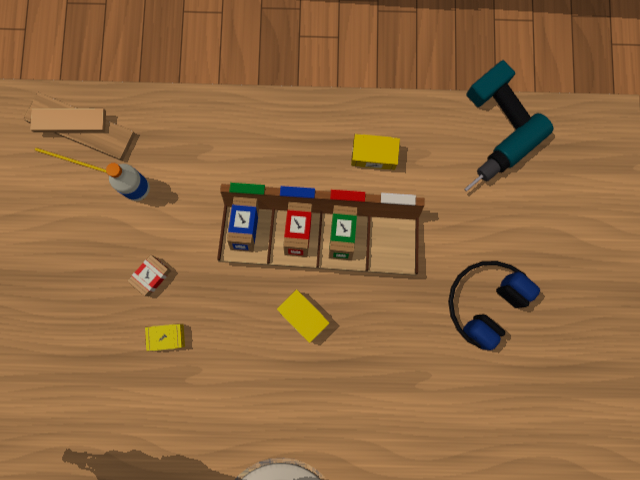

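Candidates for the small carton: the striped one (top view 149,275; scene 460,235) and the yellow look-alike (top 164,337), which I reject. Large cartons: blue (241,222), red (298,226) and green (343,230). The yellow ones at (376,150) and (303,316) are rejected. Bays from left to right in the top view are green, blue, red, white. I'll check with a close crop and take measurements.

Run:
```python
import cv2,numpy as np
t=cv2.imread("pics/top0.png");s=cv2.imread("pics/scene0.png")
a=cv2.resize(t[178:278,215:427],None,fx=3.7,fy=3.7,interpolation=cv2.INTER_CUBIC)
b=cv2.resize(s[225:295,210:420],(784,261),interpolation=cv2.INTER_CUBIC)
a=a[:, :784]
cv2.imwrite("pics/c1.png",cv2.resize(np.vstack([a,b]),(784,600)) if a.shape[0]+261>600 else np.vstack([a,b]));print(a.shape)
c=cv2.resize(t[250:355,125:190],None,fx=5,fy=5,interpolation=cv2.INTER_CUBIC)
d=cv2.resize(s[185:255,410:482],None,fx=6,fy=6,interpolation=cv2.INTER_CUBIC)
H=max(c.shape[0],d.shape[0]);p=lambda x:cv2.copyMakeBorder(x,0,H-x.shape[0],0,0,0)
cv2.imwrite("pics/c2.png",np.hstack([p(c),p(d)]))
```

```text
(370, 784, 3)
```

View pics/c1.png

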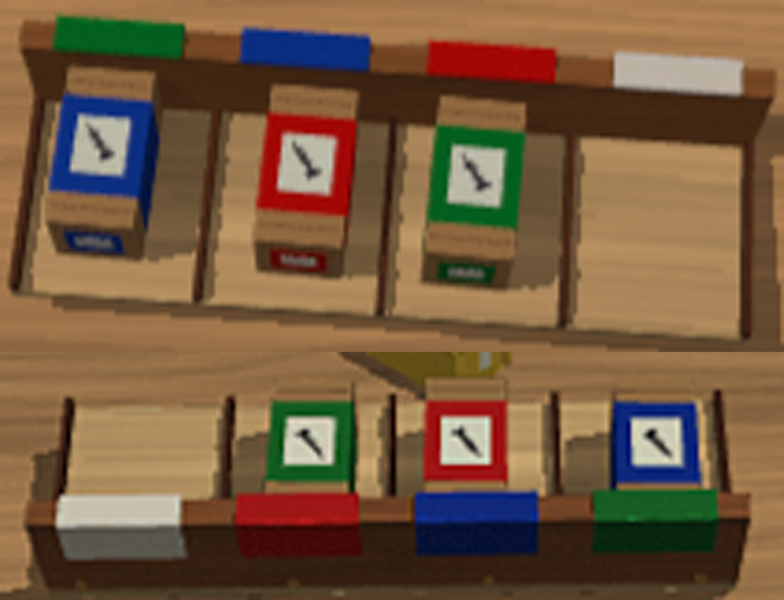

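View pics/c2.png

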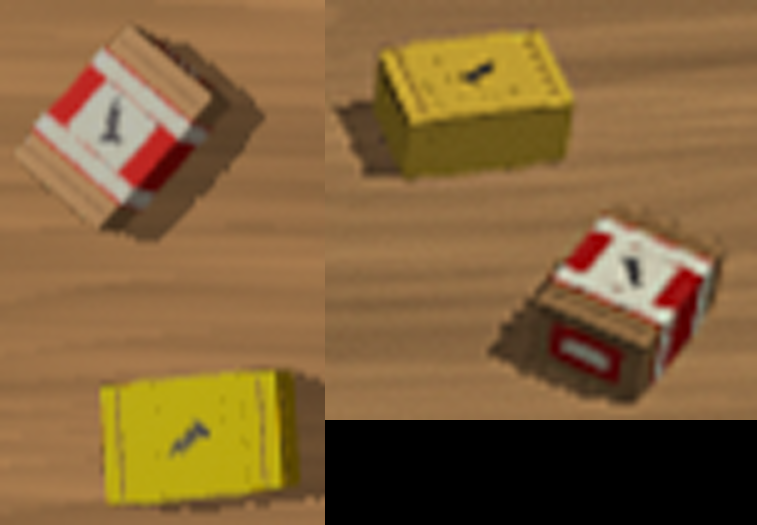

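The crops confirm the choice. The striped carton is at top (149,275) and the yellow one is the look-alike. Label tops are clear at top x≈247, 297, 348, 398. Now triangulating the corners from both views.

```bash
cat > h.py <<'E'
from workcell import bot
import numpy as np,cv2
def P(c):
    f=240/np.tan(np.radians(c["vfov"]/2))
    return np.array([[f,0,c["cx"]],[0,f,c["cy"]],[0,0,1]])@np.array(c["camera_from_world"])[:3]
def tri(c1,p1,c2,p2):
    X=cv2.triangulatePoints(P(c1),P(c2),np.array(p1,float).T,np.array(p2,float).T);X=(X[:3]/X[3]).T
    r=[np.hypot(*(pr(c1,x)-p)) for x,p in zip(X,p1)]
    return X,np.array(r)
def pr(c,x):
    u=P(c)@np.append(x,1);return u[:2]/u[2]
def plane(c,p,z):  # pixel -> point at height z
    M=P(c);A=M[:,[0,1,3]].copy();A[:,2]+=M[:,2]*z
    u=np.linalg.solve(A,[p[0],p[1],1]);return np.array([u[0]/u[2],u[1]/u[2],z])
E
python3 - <<'E'
from h import *
ct,cs=bot.calibration("top"),bot.calibration("scene")
k=600/631
T=lambda x,y:(x/3.7+215-.36,y/k/3.7+178-.36); S=lambda x,y:(x/3.733+210-.36,(y/k-370)/3.73+225-.36)
pts={ # name: top px, scene px  in crop
'gL+y':[(54,53),(716,491)],'gL-y':[(183,59),(596,491)],   # label robot-side edge
'bL+y':[(240,65),(538,492)],'bL-y':[(369,72),(417,492)],
'rL+y':[(428,78),(360,494)],'rL-y':[(555,84),(238,494)],
'wL+y':[(613,90),(182,495)],'wL-y':[(742,95),(59,495)],
'blue far+y':[(71,68),None],
'bsq':[(100,145),(657,444)],'rsq':[(305,162),(466,441)],'gsq':[(476,176),(309,441)],
'lath0 front':[(14,290),(717,392)],'lath1':[(199,298),(554,393)],'lath2':[(382,313),(391,395)],'lath3':[(564,325),(230,397)],'lath4':[(746,336),(69,399)],
}
n=[a for a in pts if pts[a][1]]
X,r=tri(ct,[T(*pts[a][0]) for a in n],cs,[S(*pts[a][1]) for a in n])
for a,x,e in zip(n,X,r):print(a,x.round(4),e.round(2))
T2=lambda x,y:(x/5+125-.4,y/5+250-.4);S2=lambda x,y:((x-325)/6+410-.4,y/6+185-.4)
# small top corners: far(+x), right(-y), near, left(+y)
t=[T2(*p) for p in[(130,25),(213,92),(99,230),(16,150),(113,125)]]
s=[S2(*p) for p in[(665,321),(722,245),(610,208),(541,290),(632,270)]]
# match by projecting top pix at z=.035
for p in t:
  x=plane(ct,p,.035);print('small',x.round(4),pr(cs,x).round(1))
for q in s: print('scene',np.round(q,1),plane(cs,q,.035).round(4))
X,r=tri(ct,t[-1:],cs,s[-1:]);print(X,r)
for nme,p in dict(glue=(113,170),ear1=(483,333),ear2=(520,290),ybox=(303,316)).items():print(nme,plane(ct,p,.05).round(3))
E
```

```text
gL+y [0.6763 0.1226 0.0998] 0.18
gL-y [0.6741 0.0509 0.1021] 0.66
bL+y [0.6715 0.0179 0.1008] 0.2
bL-y [ 0.6688 -0.054   0.1026] 0.49
rL+y [ 0.6665 -0.0874  0.1005] 0.39
rL-y [ 0.6642 -0.1588  0.1028] 0.23
wL+y [ 0.6618 -0.1917  0.1015] 0.11
wL-y [ 0.66   -0.2638  0.1043] 0.03
bsq [0.6234 0.095  0.0905] 0.08
rsq [ 0.6158 -0.0208  0.0929] 0.17
gsq [ 0.6098 -0.1166  0.093 ] 0.06
lath0 front [0.5399 0.1453 0.055 ] 0.09
lath1 [0.5374 0.0394 0.0581] 0.25
lath2 [ 0.5311 -0.0656  0.0566] 0.13
lath3 [ 0.5265 -0.1699  0.0567] 0.09
lath4 [ 0.5224 -0.2741  0.0572] 0.01
small [0.5502 0.2947 0.035 ] [462.9 242.2]
small [0.5222 0.2573 0.035 ] [445.4 235. ]
small [0.462  0.3023 0.035 ] [458.5 218.1]
small [0.4952 0.3399 0.035 ] [476.2 226.2]
small [0.507  0.2992 0.035 ] [461.  230.1]
scene [466.3 238.1] [0.5364 0.306  0.035 ]
scene [475.8 225.4] [0.4923 0.3395 0.035 ]
scene [457.1 219.3] [0.4663 0.2979 0.035 ]
scene [445.6 232.9] [0.5148 0.2593 0.035 ]
scene [460.8 229.6] [0.5051 0.2991 0.035 ]
[[0.5068055  0.29863944 0.03658658]] [0.06684241]
glue [0.731 0.384 0.05 ]
ear1 [ 0.401 -0.416  0.05 ]
ear2 [ 0.493 -0.495  0.05 ]
ybox [ 0.427 -0.037  0.05 ]
```

```bash
cat >> h.py <<'E'
from scipy.spatial.transform import Rotation as R
RR=(R.from_euler('z',-2.42,degrees=True)*R.from_euler('y',0.2094)).as_matrix() # rack axes
O=np.array([.6048,-.0153,.031])  # blue label origin
RT=RR@np.diag([-1,1,-1])         # tool orientation over the rack
def rack(p): return RR.T@(np.array(p)-O)
def to(target,Rt=RT):
    """total tool travel mm (tool axes now and tool axes after turning) and twist to reach target world pos"""
    o=bot.get_obs();Rn=R.from_euler('xyz',o["tcp_rot"],degrees=True).as_matrix()
    d=(np.array(target)-o["ee_pos"])*1000
    print("t",round(o["time"],2),"now",o["ee_pos"].round(4),"rack",(rack(o["ee_pos"])*1000).round(1),"F",o["wrist_force"].round(1),"open",round(o["opening"]*1000,1))
    print("travel now-axes",(Rn.T@d).round(1),"target-axes",(Rt.T@d).round(1),"twist",R.from_matrix(Rn.T@Rt).as_rotvec().round(4))
def tr(x,y,z): return O+RR@(np.array([x,y,z])/1000)
E
python3 -c "
from h import *
to(tr(-20,-50,190)); to(tr(-20,-50,190),R.from_euler('xyz',[180,0,177.58],degrees=True).as_matrix())"
```

```text
t 0.15 now [0.1397 0.5318 0.2307] rack [-518.7  527.    94. ] F [-0.2 -0.2 -0.6] open 85.9
travel now-axes [-619.  -455.6   10.2] target-axes [-498.7 -577.   -96. ] twist [ 0.0214  0.2085 -0.2139]
t 0.15 now [0.1397 0.5318 0.2307] rack [-518.7  527.    94. ] F [-0.2 -0.2 -0.6] open 85.9
travel now-axes [-619.  -455.6   10.2] target-axes [-507.8 -577.     9.7] twist [-1.100e-03 -1.000e-04 -2.146e-01]
```

```bash
python3 -m crank '[{"gripper":85,"travel":[0,0,0],"twist":[0,0,-0.107]},{"gripper":85,"travel":[0,0,0],"twist":[0,0,-0.107]},{"gripper":85,"travel":[-15,-20,0],"twist":[0,0,0]},{"gripper":85,"travel":[-25,-30,0],"twist":[0,0,0]},{"gripper":85,"travel":[-32,-36,0],"twist":[0,0,0]},{"gripper":85,"travel":[-32,-36,0],"twist":[0,0,0]},{"gripper":85,"travel":[-32,-36,0],"twist":[0,0,0]},{"gripper":85,"travel":[-32,-36,0],"twist":[0,0,0]},{"gripper":85,"travel":[-32,-36,0],"twist":[0,0,0]},{"gripper":85,"travel":[-32,-36,0],"twist":[0,0,0]}]' 40
python3 -c "
from h import *
to(tr(-20,-50,190)); print(bot.get_obs()['q'].round(1))"
```

```text
time: 1.4
ee_pos: [0.3608, 0.2549, 0.2312]
tcp_rot: [180.0, 0.0, 177.6]
wrist_force: [0.5, 0.5, 0.3]
opening: 0.085
grasp_force: 0.0
t 1.4 now [0.3608 0.2549 0.2312] rack [-291.2  259.7  142.8] F [0.5 0.5 0.3] open 85.0
travel now-axes [-275.3 -309.6   10.2] target-axes [-271.2 -309.7  -47.2] twist [ 2.000e-04  2.095e-01 -4.000e-04]
[35.2 -9.7 -4.2 95.6  0.  37.7]
```

```bash
python3 -m crank '[{"gripper":85,"travel":[-30,-34,0],"twist":[0,0,0]},{"gripper":85,"travel":[-30,-34,0],"twist":[0,0,0]},{"gripper":85,"travel":[-30,-34,0],"twist":[0,0,0]},{"gripper":85,"travel":[-30,-34,0],"twist":[0,0,0]},{"gripper":85,"travel":[-30,-34,0],"twist":[0,0,0]},{"gripper":85,"travel":[-30,-34,0],"twist":[0,0,0]},{"gripper":85,"travel":[-30,-34,0],"twist":[0,0,0]},{"gripper":85,"travel":[-30,-34,0],"twist":[0,0,0]},{"gripper":85,"travel":[-20,-24,0],"twist":[0,0.07,0]},{"gripper":85,"travel":[-11,-14,10],"twist":[0,0.07,0]},{"gripper":85,"travel":[0,0,0],"twist":[0,0.0695,0]},{"gripper":85,"travel":[0,0,0],"twist":[0,0,0]}]'
python3 - <<'E'
from h import *
to(tr(-20,-50,190)); print(bot.get_obs()['q'].round(1))
import pickle
pickle.dump(bot.calibration("wrist"),open("w1.pkl","wb"))
cv2.imwrite("pics/w1.png",bot.camera("wrist")[:,:,::-1])
E
```

```text
time: 2.9
ee_pos: [0.6175, -0.0652, 0.2181]
tcp_rot: [180.0, -12.2, 177.5]
wrist_force: [0.4, -1.1, -0.2]
opening: 0.085
grasp_force: 0.0
t 2.9 now [ 0.6175 -0.0652  0.2181] rack [-24.4 -49.3 186.1] F [ 0.4 -1.1 -0.2] open 85.0
travel now-axes [-4.4 -0.7 -4. ] target-axes [-4.4 -0.7 -3.9] twist [ 0.0004 -0.0035 -0.0008]
[ -5.7  28.9  37.2 110.4  -0.7  -3.2]
```

View pics/w1.png

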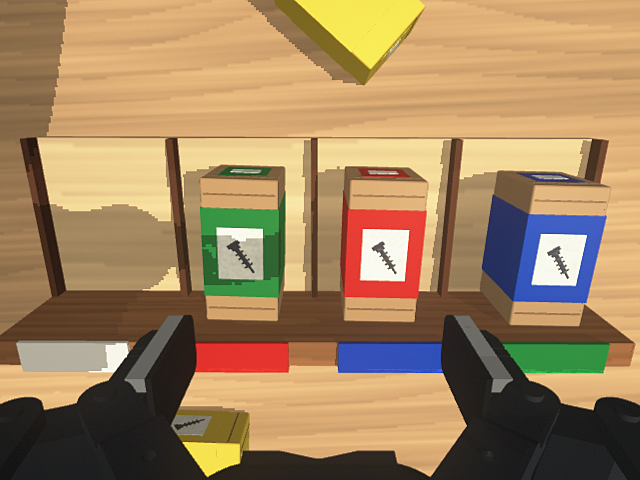

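The wrist view shows the green carton centred at (241,254) in the red bay, red at (385,255) in the blue bay and blue at (560,260) in the green bay. All of them look square. Next I'll triangulate against the top view.

Run:
```python
from h import *
import pickle
w=pickle.load(open("w1.pkl","rb"));ct=bot.calibration("top");cs=bot.calibration("scene")
k=600/631
T=lambda x,y:(x/3.7+215-.36,y/k/3.7+178-.36); S=lambda x,y:(x/3.733+210-.36,(y/k-370)/3.73+225-.36)
W=[(241,254),(385,255),(560,260),(289,343),(337,343),(505,343)]
for X,r in (tri(w,W,ct,[T(*p) for p in[(476,176),(305,162),(100,145),(428,78),(369,72),(183,59)]]),
  tri(w,W,cs,[S(*p) for p in[(309,441),(466,441),(657,444),(360,494),(417,492),(596,491)]])):
  for x,e in zip(X,r): print(x.round(4),(rack(x)*1000).round(1),e.round(2))
c=-RR.T@O
def onz(p,z):
    M=P(w);C=-np.linalg.solve(M[:,:3],M[:,3]);d=np.linalg.solve(M[:,:3],[*p,1]);a,b=rack(C),RR.T@d
    return ((a+b*(z-a[2])/b[2])*1000).round(1)
for n,q in dict(g=[(201,178),(284,178),(208,319),(284,319),(241,254)],r=[(344,182),(428,181),(346,318),(415,320),(385,255)],b=[(527,187),(609,186),(512,324),(582,325),(560,260)]).items():print(n,*[onz(p,.06) for p in q])
print('label',onz((337,343),.084),onz((289,343),.084),'laths',[onz(p,.012) for p in[(22,139),(600,140),(168,139),(456,140)]],'backstop foot',onz((350,293),0))
```

```text
[ 0.6108 -0.1168  0.0857] [  -1.3 -101.1   55.6] 0.95
[ 0.6146 -0.0206  0.0964] [-3.8 -4.9 66.1] 1.76
[0.6228 0.0949 0.0932] [1.000e-01 1.108e+02 6.360e+01] 0.6
[ 0.666  -0.0873  0.1048] [ 47.4 -69.3  85.5] 2.81
[ 0.6685 -0.0549  0.1038] [ 48.8 -36.9  84.8] 0.35
[0.6705 0.0486 0.1149] [44.1 66.6 95.2] 2.46
[ 0.6092 -0.1163  0.0922] [  -4.3 -100.7   61.6] 1.45
[ 0.6143 -0.0207  0.0915] [-3.1 -5.  61.2] 0.92
[0.6231 0.0954 0.0906] [  0.9 111.3  61.1] 1.46
[ 0.6678 -0.0863  0.1019] [ 49.8 -68.3  83. ] 0.6
[ 0.6689 -0.0535  0.1026] [ 49.3 -35.4  83.7] 1.76
[0.674  0.0531 0.1025] [50.  71.2 83.7] 2.36
g [ -54.6 -122.4   60. ] [-54.5 -70.2  60. ] [  44.8 -126.    60. ] [ 44.8 -72.8  60. ] [  -3.6 -100.1   60. ]
r [-51.9 -32.3  60. ] [-52.4  20.6  60. ] [ 44.1 -29.4  60. ] [45.8 19.  60. ] [-2.7 -4.2 60. ]
b [-48.5  83.6  60. ] [-49.  135.4  60. ] [49.  87.3 60. ] [ 49.9 136.6  60. ] [  1.  112.9  60. ]
label [ 49.2 -36.6  84. ] [ 49.2 -67.8  84. ] laths [array([ -74.7, -262.6,   12. ]), array([-73.2, 154.9,  12. ]), array([ -74.5, -157.1,   12. ]), array([-73.4,  50.9,  12. ])] backstop foot [ 53.4 -22.2   0. ]
```

```bash
python3 -m crank '[{"gripper":85,"travel":[-8,-25,20],"twist":[0,-0.0035,0]},{"gripper":85,"travel":[-8,-26,30],"twist":[0,0,0]},{"gripper":85,"travel":[0,0,30],"twist":[0,0,0]},{"gripper":85,"travel":[0,0,30],"twist":[0,0,0]},{"gripper":85,"travel":[0,0,20],"twist":[0,0,0]},{"gripper":85,"travel":[0,0,0],"twist":[0,0,0]}]' 40
python3 -c "
from h import *
to(tr(-8,-100.5,23))"
```

```text
time: 3.7
ee_pos: [0.6026, -0.1151, 0.0899]
tcp_rot: [180.0, -11.8, 177.6]
wrist_force: [-0.0, 0.2, 0.2]
opening: 0.0853
grasp_force: 0.0
t 3.7 now [ 0.6026 -0.1151  0.0899] rack [-10.3 -99.8  58.1] F [-0.   0.2  0.2] open 85.3
travel now-axes [-2.2 -0.7 35.1] target-axes [-2.3 -0.7 35.1] twist [ 0.0001  0.0036 -0.0002]
```

```bash
python3 -m crank '[{"gripper":85,"travel":[-2,0,17],"twist":[0,0.0035,0]},{"gripper":85,"travel":[0,-1,18],"twist":[0,0,0]},{"gripper":85,"travel":[0,0,0],"twist":[0,0,0]},{"gripper":40,"travel":[0,0,0],"twist":[0,0,0]},{"gripper":40,"travel":[0,0,0],"twist":[0,0,0]},{"gripper":40,"travel":[0,0,0],"twist":[0,0,0]},{"gripper":40,"travel":[0,0,0],"twist":[0,0,0]},{"gripper":40,"travel":[0,0,0],"twist":[0,0,0]}]' 50
python3 -c "
from h import *
to(tr(-8,-100.5,23))"
```

```text
time: 4.7
ee_pos: [0.5991, -0.1164, 0.0565]
tcp_rot: [-180.0, -11.9, 177.5]
wrist_force: [1.6, 0.5, 6.7]
opening: 0.0494
grasp_force: 53.4
t 4.7 now [ 0.5991 -0.1164  0.0565] rack [  -6.7 -101.3   24.7] F [1.6 0.5 6.7] open 49.4
travel now-axes [1.3 0.8 1.7] target-axes [1.3 0.8 1.7] twist [-0.0003  0.0021 -0.0006]
```

```bash
python3 -m crank '[{"gripper":40,"travel":[0,0,-10],"twist":[0,0,0]},{"gripper":40,"travel":[0,0,-20],"twist":[0,0,0]},{"gripper":40,"travel":[0,-14,-10],"twist":[0,0,0]},{"gripper":40,"travel":[0,-25,0],"twist":[0,0,0]},{"gripper":40,"travel":[0,-30,0],"twist":[0,0,0]},{"gripper":40,"travel":[0,-25,0],"twist":[0,0,0]},{"gripper":40,"travel":[0,-15,0],"twist":[0,0,0]},{"gripper":40,"travel":[0,0,15],"twist":[0,0,0]},{"gripper":40,"travel":[0,0,12],"twist":[0,0,0]},{"gripper":40,"travel":[0,0,6],"twist":[0,0,0]},{"gripper":40,"travel":[0,0,0],"twist":[0,0,0]},{"gripper":40,"travel":[0,0,0],"twist":[0,0,0]}]'
python3 -c "
from h import *
to(tr(-7,-210,24))"
```

```text
time: 6.2
ee_pos: [0.5955, -0.2251, 0.0627]
tcp_rot: [-180.0, -12.0, 177.6]
wrist_force: [-0.4, 0.6, -4.5]
opening: 0.0497
grasp_force: 52.5
t 6.2 now [ 0.5955 -0.2251  0.0627] rack [  -7.1 -210.    31. ] F [-0.4  0.6 -4.5] open 49.7
travel now-axes [-0.  0.  7.] target-axes [-0.1  0.   7. ] twist [-0.0002  0.0006 -0.0002]
```

```bash
python3 -m crank '[{"gripper":40,"travel":[0,0,3],"twist":[0,0,0]},{"gripper":40,"travel":[0,0,2],"twist":[0,0,0]},{"gripper":40,"travel":[0,0,2],"twist":[0,0,0]},{"gripper":40,"travel":[0,0,0],"twist":[0,0,0]}]'
python3 -m crank '[{"gripper":60,"travel":[0,0,0],"twist":[0,0,0]},{"gripper":80,"travel":[0,0,0],"twist":[0,0,0]},{"gripper":85,"travel":[0,0,0],"twist":[0,0,0]},{"gripper":85,"travel":[0,0,-20],"twist":[0,0,0]},{"gripper":85,"travel":[0,0,-30],"twist":[0,0,0]},{"gripper":85,"travel":[0,10,-25],"twist":[0,0,0]},{"gripper":85,"travel":[0,50,0],"twist":[0,0,0]},{"gripper":85,"travel":[0,50,0],"twist":[0,0,0]},{"gripper":85,"travel":[0,50,0],"twist":[0,0,0]},{"gripper":85,"travel":[0,44,0],"twist":[0,0,0]},{"gripper":85,"travel":[0,0,0],"twist":[0,0,0]},{"gripper":85,"travel":[0,0,0],"twist":[0,0,0]}]'
python3 - <<'E'
from h import *
to(tr(-8,-4.7,23))
cv2.imwrite("pics/w2.png",bot.camera("wrist")[:,:,::-1])
E
```

```text
time: 6.7
ee_pos: [0.594, -0.2251, 0.0565]
tcp_rot: [-180.0, -11.9, 177.5]
wrist_force: [-1.3, 1.3, 5.2]
opening: 0.0496
grasp_force: 53.2
time: 8.2
ee_pos: [0.618, -0.0222, 0.1286]
tcp_rot: [-180.0, -12.0, 177.6]
wrist_force: [0.5, 0.3, 0.7]
opening: 0.0853
grasp_force: 0.0
t 8.2 now [ 0.618  -0.0222  0.1286] rack [-7.1 -6.4 98.3] F [0.5 0.3 0.7] open 85.3
travel now-axes [ 0.9  1.7 75.3] target-axes [ 0.9  1.7 75.3] twist [-0.0002 -0.0002 -0.0002]
```

View pics/w2.png

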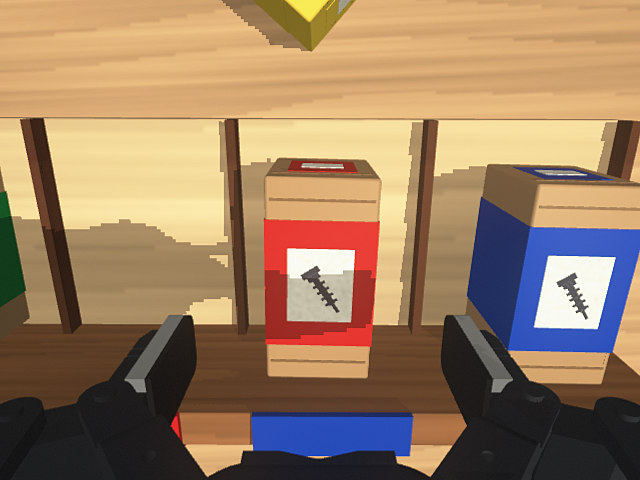

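```bash
python3 -m crank '[{"gripper":85,"travel":[0,1,30],"twist":[0,0,0]},{"gripper":85,"travel":[0,0,28],"twist":[0,0,0]},{"gripper":85,"travel":[0,0,16],"twist":[0,0,0]},{"gripper":85,"travel":[0,0,0],"twist":[0,0,0]},{"gripper":40,"travel":[0,0,0],"twist":[0,0,0]},{"gripper":40,"travel":[0,0,0],"twist":[0,0,0]},{"gripper":40,"travel":[0,0,0],"twist":[0,0,0]},{"gripper":40,"travel":[0,0,0],"twist":[0,0,0]},{"gripper":40,"travel":[0,0,0],"twist":[0,0,0]}]' 50
python3 -c "
from h import *
to(tr(-7,-105,24))"
python3 -m crank '[{"gripper":40,"travel":[0,0,-10],"twist":[0,0,0]},{"gripper":40,"travel":[0,0,-20],"twist":[0,0,0]},{"gripper":40,"travel":[0,-10,-10],"twist":[0,0,0]},{"gripper":40,"travel":[0,-25,0],"twist":[0,0,0]},{"gripper":40,"travel":[0,-30,0],"twist":[0,0,0]},{"gripper":40,"travel":[0,-25,0],"twist":[0,0,0]},{"gripper":40,"travel":[0,-10,0],"twist":[0,0,0]},{"gripper":40,"travel":[0,0,15],"twist":[0,0,0]},{"gripper":40,"travel":[0,0,12],"twist":[0,0,0]},{"gripper":40,"travel":[0,0,6],"twist":[0,0,0]},{"gripper":40,"travel":[0,0,0],"twist":[0,0,0]},{"gripper":40,"travel":[0,0,0],"twist":[0,0,0]}]'
python3 -c "
from h import *
to(tr(-7,-105,24))"
```

```text
time: 9.38
ee_pos: [0.6036, -0.0206, 0.0576]
tcp_rot: [-180.0, -11.8, 177.5]
wrist_force: [1.4, -2.2, 6.5]
opening: 0.0496
grasp_force: 53.5
t 9.38 now [ 0.6036 -0.0206  0.0576] rack [-6.5 -5.4 25.9] F [ 1.4 -2.2  6.5] open 49.6
travel now-axes [  0.5 -99.6   1.9] target-axes [  0.5 -99.6   1.9] twist [-0.0003  0.0026 -0.0007]
time: 10.88
ee_pos: [0.6001, -0.12, 0.0636]
tcp_rot: [-180.0, -12.0, 177.6]
wrist_force: [-0.2, -0.7, -4.7]
opening: 0.0495
grasp_force: 52.6
t 10.88 now [ 0.6001 -0.12    0.0636] rack [  -7.  -104.8   31.8] F [-0.2 -0.7 -4.7] open 49.5
travel now-axes [-0.  -0.2  7.8] target-axes [-0.  -0.2  7.8] twist [-0.      0.0005 -0.0001]
```

```bash
python3 -m crank '[{"gripper":40,"travel":[-2,0,4],"twist":[0,0,0]},{"gripper":40,"travel":[-1,0,0],"twist":[0,0,0]},{"gripper":40,"travel":[0,0,0],"twist":[0,0,0]}]'
python3 -m crank '[{"gripper":40,"travel":[-1,0,0],"twist":[0,0,0]},{"gripper":40,"travel":[-1,0,0],"twist":[0,0,0]},{"gripper":40,"travel":[0,0,0],"twist":[0,0,0]}]'
python3 -c "
from h import *
to(tr(-7,-105,24))"
```

```text
time: 11.25
ee_pos: [0.6021, -0.1204, 0.0586]
tcp_rot: [180.0, -12.0, 177.5]
wrist_force: [0.9, -0.5, -4.4]
opening: 0.0496
grasp_force: 52.6
time: 11.62
ee_pos: [0.6028, -0.1205, 0.0586]
tcp_rot: [-180.0, -12.1, 177.6]
wrist_force: [-7.4, 1.0, -1.1]
opening: 0.0495
grasp_force: 52.5
t 11.62 now [ 0.6028 -0.1205  0.0586] rack [  -3.3 -105.2   27.5] F [-7.4  1.  -1.1] open 49.5
travel now-axes [3.7 0.2 3.5] target-axes [3.7 0.2 3.5] twist [ 0.0001 -0.0025 -0.0004]
```

```bash
python3 -m crank '[{"gripper":40,"travel":[0,0,1.5],"twist":[0,0,0]},{"gripper":40,"travel":[0,0,1.5],"twist":[0,0,0]},{"gripper":40,"travel":[0,0,0],"twist":[0,0,0]}]'
python3 -m crank '[{"gripper":60,"travel":[0,0,0],"twist":[0,0,0]},{"gripper":80,"travel":[0,0,0],"twist":[0,0,0]},{"gripper":85,"travel":[0,0,0],"twist":[0,0,0]},{"gripper":85,"travel":[0,0,-20],"twist":[0,0,0]},{"gripper":85,"travel":[0,0,-30],"twist":[0,0,0]},{"gripper":85,"travel":[2,11,-25],"twist":[0,0,0]},{"gripper":85,"travel":[0,50,0],"twist":[0,0,0]},{"gripper":85,"travel":[0,55,0],"twist":[0,0,0]},{"gripper":85,"travel":[0,55,0],"twist":[0,0,0]},{"gripper":85,"travel":[0,47,0],"twist":[0,0,0]},{"gripper":85,"travel":[0,0,0],"twist":[0,0,0]},{"gripper":85,"travel":[0,0,0],"twist":[0,0,0]}]'
python3 - <<'E'
from h import *
to(tr(-5,111.5,24))
cv2.imwrite("pics/w3.png",bot.camera("wrist")[:,:,::-1])
E
```

```text
time: 12.0
ee_pos: [0.6025, -0.1205, 0.0569]
tcp_rot: [-180.0, -12.0, 177.6]
wrist_force: [-8.3, 0.4, 6.5]
opening: 0.0494
grasp_force: 53.1
time: 13.5
ee_pos: [0.6263, 0.0965, 0.1289]
tcp_rot: [-180.0, -12.0, 177.6]
wrist_force: [-0.4, -0.6, 0.3]
opening: 0.0845
grasp_force: 0.0
t 13.5 now [0.6263 0.0965 0.1289] rack [ -4.  112.6  99.3] F [-0.4 -0.6  0.3] open 84.5
travel now-axes [ 1.  -1.1 75.3] target-axes [ 1.  -1.1 75.3] twist [-0.0003 -0.0002 -0.0002]
```

View pics/w3.png

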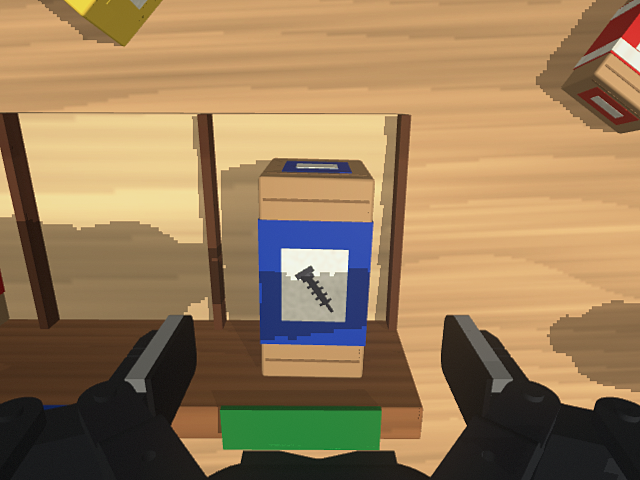

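```bash
python3 -m crank '[{"gripper":85,"travel":[1,-2,30],"twist":[0,0,0]},{"gripper":85,"travel":[0,0,28],"twist":[0,0,0]},{"gripper":85,"travel":[0,0,17],"twist":[0,0,0]},{"gripper":85,"travel":[0,0,0],"twist":[0,0,0]},{"gripper":40,"travel":[0,0,0],"twist":[0,0,0]},{"gripper":40,"travel":[0,0,0],"twist":[0,0,0]},{"gripper":40,"travel":[0,0,0],"twist":[0,0,0]},{"gripper":40,"travel":[0,0,0],"twist":[0,0,0]},{"gripper":40,"travel":[0,0,0],"twist":[0,0,0]}]' 50
python3 -c "
from h import *
to(tr(-5,0,24))"
python3 -m crank '[{"gripper":40,"travel":[0,0,-10],"twist":[0,0,0]},{"gripper":40,"travel":[2,0,-20],"twist":[0,0,0]},{"gripper":40,"travel":[0,-10,-10],"twist":[0,0,0]},{"gripper":40,"travel":[0,-30,0],"twist":[0,0,0]},{"gripper":40,"travel":[0,-35,0],"twist":[0,0,0]},{"gripper":40,"travel":[0,-25,0],"twist":[0,0,0]},{"gripper":40,"travel":[0,-10.5,0],"twist":[0,0,0]},{"gripper":40,"travel":[0,0,15],"twist":[0,0,0]},{"gripper":40,"travel":[0,0,13],"twist":[0,0,0]},{"gripper":40,"travel":[0,0,8],"twist":[0,0,0]},{"gripper":40,"travel":[0,0,0],"twist":[0,0,0]},{"gripper":40,"travel":[0,0,0],"twist":[0,0,0]}]'
python3 -c "
from h import *
to(tr(-5,0,24))"
```

```text
time: 14.68
ee_pos: [0.6105, 0.0953, 0.0572]
tcp_rot: [-180.0, -11.9, 177.5]
wrist_force: [2.3, -3.0, 5.4]
opening: 0.0497
grasp_force: 54.2
t 14.68 now [0.6105 0.0953 0.0572] rack [ -4.4 110.7  25.8] F [ 2.3 -3.   5.4] open 49.7
travel now-axes [   0.5 -110.7    1.8] target-axes [   0.6 -110.7    1.8] twist [ 0.0001  0.0024 -0.0007]
time: 16.18
ee_pos: [0.604, -0.0146, 0.0606]
tcp_rot: [180.0, -12.0, 177.6]
wrist_force: [0.3, 0.3, -4.3]
opening: 0.0492
grasp_force: 53.0
t 16.18 now [ 0.604  -0.0146  0.0606] rack [-7.   0.7 28.7] F [ 0.3  0.3 -4.3] open 49.2
travel now-axes [-2.  -0.7  4.7] target-axes [-2.  -0.7  4.7] twist [ 0.      0.0004 -0.0001]
```

```bash
python3 -m crank '[{"gripper":40,"travel":[-1,-1,1],"twist":[0,0,0]},{"gripper":40,"travel":[-1,0,0],"twist":[0,0,0]},{"gripper":40,"travel":[-1,0,0],"twist":[0,0,0]},{"gripper":40,"travel":[0,0,0],"twist":[0,0,0]}]'
python3 -m crank '[{"gripper":40,"travel":[-1,0,0],"twist":[0,0,0]},{"gripper":40,"travel":[0,0,0],"twist":[0,0,0]}]'
python3 -c "
from h import *
to(tr(-7,0,24))"
```

```text
time: 16.68
ee_pos: [0.6062, -0.0161, 0.0588]
tcp_rot: [-180.0, -12.0, 177.5]
wrist_force: [-3.4, -1.0, -3.2]
opening: 0.0498
grasp_force: 53.1
time: 16.92
ee_pos: [0.6062, -0.0161, 0.0587]
tcp_rot: [-180.0, -12.1, 177.6]
wrist_force: [-8.9, -0.3, 0.4]
opening: 0.0492
grasp_force: 53.1
t 16.93 now [ 0.6062 -0.0161  0.0587] rack [-4.3 -0.8 27.4] F [-8.9 -0.3  0.4] open 49.2
travel now-axes [2.7 0.7 3.5] target-axes [2.7 0.8 3.4] twist [-0.     -0.0026 -0.0005]
```

```bash
python3 -m crank '[{"gripper":40,"travel":[0,0,1.5],"twist":[0,0,0]},{"gripper":40,"travel":[0,0,1.5],"twist":[0,0,0]},{"gripper":40,"travel":[0,0,0],"twist":[0,0,0]}]'
python3 -m crank '[{"gripper":60,"travel":[0,0,0],"twist":[0,0,0]},{"gripper":80,"travel":[0,0,0],"twist":[0,0,0]},{"gripper":85,"travel":[0,0,0],"twist":[0,0,0]},{"gripper":85,"travel":[0,0,-20],"twist":[0,0,0]},{"gripper":85,"travel":[0,0,-30],"twist":[0,0,0]},{"gripper":85,"travel":[3,-10,-25],"twist":[0,0,0]},{"gripper":85,"travel":[0,-50,0],"twist":[0,0,0]},{"gripper":85,"travel":[0,-55,0],"twist":[0,0,0]},{"gripper":85,"travel":[0,-55,0],"twist":[0,0,0]},{"gripper":85,"travel":[0,-39,0],"twist":[0,0,0]},{"gripper":85,"travel":[0,0,0],"twist":[0,0,0]},{"gripper":85,"travel":[0,0,0],"twist":[0,0,0]}]'
python3 -c "
from h import *
to(tr(-7,-210,24))"
```

```text
time: 17.3
ee_pos: [0.6059, -0.0159, 0.0571]
tcp_rot: [180.0, -12.1, 177.6]
wrist_force: [-10.2, -0.7, 8.3]
opening: 0.0493
grasp_force: 53.6
time: 18.8
ee_pos: [0.6106, -0.225, 0.1293]
tcp_rot: [180.0, -12.0, 177.5]
wrist_force: [1.0, 0.3, -0.1]
opening: 0.0856
grasp_force: 0.0
t 18.8 now [ 0.6106 -0.225   0.1293] rack [  -6.2 -209.3   99.2] F [ 1.   0.3 -0.1] open 85.6
travel now-axes [ 0.8 -0.8 75.2] target-axes [ 0.8 -0.7 75.2] twist [ 0.0004 -0.0002 -0.0007]
```

```bash
python3 -m crank '[{"gripper":85,"travel":[0,-1,30],"twist":[0,0,0]},{"gripper":85,"travel":[0,0,28],"twist":[0,0,0]},{"gripper":85,"travel":[0,0,17],"twist":[0,0,0]},{"gripper":85,"travel":[0,0,0],"twist":[0,0,0]},{"gripper":40,"travel":[0,0,0],"twist":[0,0,0]},{"gripper":40,"travel":[0,0,0],"twist":[0,0,0]},{"gripper":40,"travel":[0,0,0],"twist":[0,0,0]},{"gripper":40,"travel":[0,0,0],"twist":[0,0,0]},{"gripper":40,"travel":[0,0,0],"twist":[0,0,0]}]' 50
python3 -c "
from h import *
to(tr(-7,105,24))"
python3 -m crank '[{"gripper":40,"travel":[0,0,-10],"twist":[0,0,0]},{"gripper":40,"travel":[0,0,-25],"twist":[0,0,0]},{"gripper":40,"travel":[0,0,-30],"twist":[0,0,0]},{"gripper":40,"travel":[0,0,-20],"twist":[0,0,0]},{"gripper":40,"travel":[0,15,-5],"twist":[0,0,0]},{"gripper":40,"travel":[0,35,0],"twist":[0,0,0]},{"gripper":40,"travel":[0,45,0],"twist":[0,0,0]},{"gripper":40,"travel":[0,45,0],"twist":[0,0,0]},{"gripper":40,"travel":[0,45,0],"twist":[0,0,0]},{"gripper":40,"travel":[0,45,0],"twist":[0,0,0]},{"gripper":40,"travel":[0,45,0],"twist":[0,0,0]},{"gripper":40,"travel":[0,25,0],"twist":[0,0,0]}]'
python3 -m crank '[{"gripper":40,"travel":[0,15,0],"twist":[0,0,0]},{"gripper":40,"travel":[0,0,0],"twist":[0,0,0]},{"gripper":40,"travel":[0,0,0],"twist":[0,0,0]}]'
python3 -c "
from h import *
to(tr(-7,105,24))"
```

```text
time: 19.92
ee_pos: [0.5957, -0.2255, 0.0574]
tcp_rot: [180.0, -11.9, 177.6]
wrist_force: [1.6, 2.0, 7.2]
opening: 0.0497
grasp_force: 53.4
t 19.93 now [ 0.5957 -0.2255  0.0574] rack [  -5.7 -210.4   25.8] F [1.6 2.  7.2] open 49.7
travel now-axes [  1.4 315.4   1.9] target-axes [  1.3 315.4   1.8] twist [ 0.0001  0.0023 -0.0003]
time: 21.42
ee_pos: [0.6256, 0.0761, 0.1432]
tcp_rot: [-180.0, -12.1, 177.7]
wrist_force: [0.5, -0.8, -3.7]
opening: 0.0492
grasp_force: 52.6
time: 21.8
ee_pos: [0.6271, 0.087, 0.1441]
tcp_rot: [-180.0, -12.0, 177.5]
wrist_force: [-0.6, -0.2, -3.3]
opening: 0.0494
grasp_force: 52.6
t 21.8 now [0.6271 0.087  0.1441] rack [ -5.9 103.2 114.3] F [-0.6 -0.2 -3.3] open 49.4
travel now-axes [ 1.1  1.8 90.3] target-axes [ 1.1  1.8 90.3] twist [-0.0001 -0.0002 -0.0017]
```

```bash
python3 -m crank '[{"gripper":40,"travel":[2,1,20],"twist":[0,0,0]},{"gripper":40,"travel":[0,0,25],"twist":[0,0,0]},{"gripper":40,"travel":[0,0,20],"twist":[0,0,0]},{"gripper":40,"travel":[0,0,15],"twist":[0,0,0]},{"gripper":40,"travel":[0,0,6],"twist":[0,0,0]},{"gripper":40,"travel":[-2,0,0],"twist":[0,0,0]},{"gripper":40,"travel":[-1,0,0],"twist":[0,0,0]},{"gripper":40,"travel":[-1,0,0],"twist":[0,0,0]},{"gripper":40,"travel":[0,0,0],"twist":[0,0,0]},{"gripper":40,"travel":[0,0,0],"twist":[0,0,0]}]'
python3 -c "
from h import *
to(tr(-7,105,24))"
python3 -m crank '[{"gripper":40,"travel":[-1,0,0],"twist":[0,0,0]},{"gripper":40,"travel":[-1,0,0],"twist":[0,0,0]},{"gripper":40,"travel":[0,0,0],"twist":[0,0,0]}]'
python3 -c "
from h import *
to(tr(-7,105,24))"
```

```text
time: 23.05
ee_pos: [0.6113, 0.0899, 0.0597]
tcp_rot: [180.0, -12.0, 177.6]
wrist_force: [-1.0, -0.8, -4.0]
opening: 0.0494
grasp_force: 52.6
t 23.05 now [0.6113 0.0899 0.0597] rack [ -4.  105.4  28.5] F [-1.  -0.8 -4. ] open 49.4
travel now-axes [ 3.  -0.4  4.5] target-axes [ 3.  -0.4  4.5] twist [ 0.0001  0.0001 -0.0005]
time: 23.42
ee_pos: [0.6132, 0.0898, 0.0592]
tcp_rot: [-180.0, -12.0, 177.5]
wrist_force: [0.9, 0.1, -4.6]
opening: 0.0499
grasp_force: 52.6
t 23.43 now [0.6132 0.0898 0.0592] rack [ -2.  105.3  28.4] F [ 0.9  0.1 -4.6] open 49.9
travel now-axes [ 5.  -0.3  4.4] target-axes [ 5.  -0.3  4.4] twist [ 0.0001 -0.0001 -0.0006]
```

```bash
python3 -m crank '[{"gripper":40,"travel":[-1,0,0.5],"twist":[0,0,0]},{"gripper":40,"travel":[-1,0,0],"twist":[0,0,0]},{"gripper":40,"travel":[0,0,0],"twist":[0,0,0]}]'
python3 -c "
from h import *
to(tr(-7,105,24))"
```

```text
time: 23.8
ee_pos: [0.6145, 0.0897, 0.0583]
tcp_rot: [-180.0, -12.1, 177.6]
wrist_force: [-3.9, 0.0, -2.2]
opening: 0.0496
grasp_force: 52.5
t 23.8 now [0.6145 0.0897 0.0583] rack [ -0.5 105.3  27.8] F [-3.9  0.  -2.2] open 49.6
travel now-axes [ 6.5 -0.3  3.8] target-axes [ 6.5 -0.3  3.8] twist [ 0.     -0.0012 -0.0005]
```

```bash
python3 -m crank '[{"gripper":40,"travel":[0,0,1.5],"twist":[0,0,0]},{"gripper":40,"travel":[0,0,1.5],"twist":[0,0,0]},{"gripper":40,"travel":[0,0,0],"twist":[0,0,0]},{"gripper":60,"travel":[0,0,0],"twist":[0,0,0]},{"gripper":80,"travel":[0,0,0],"twist":[0,0,0]},{"gripper":85,"travel":[0,0,0],"twist":[0,0,0]},{"gripper":85,"travel":[0,0,-25],"twist":[0,0,0]},{"gripper":85,"travel":[0,0,-35],"twist":[0,0,0]},{"gripper":85,"travel":[2,0,-45],"twist":[0,0,0]},{"gripper":85,"travel":[0,0,-45],"twist":[0,0,0]},{"gripper":85,"travel":[0,0,0],"twist":[0,-0.105,0]},{"gripper":85,"travel":[0,0,0],"twist":[0,-0.1045,0]}]'
python3 -m crank '[{"gripper":85,"travel":[10,20,0],"twist":[0,0,0.157]},{"gripper":85,"travel":[10,25,0],"twist":[0,0,0.157]},{"gripper":85,"travel":[10,30,0],"twist":[0,0,0.157]},{"gripper":85,"travel":[0,25,0],"twist":[0,0,0.157]},{"gripper":85,"travel":[0,0,0],"twist":[0,0,0]},{"gripper":85,"travel":[0,0,0],"twist":[0,0,0]}]'
python3 - <<'E'
from h import *
RS=R.from_euler('xyz',[180,0,141.6],degrees=True).as_matrix()
to([.507,.299,.15],RS)
E
```

```text
time: 25.3
ee_pos: [0.6454, 0.0886, 0.2023]
tcp_rot: [180.0, 0.2, 177.5]
wrist_force: [-0.5, 0.2, 0.2]
opening: 0.085
grasp_force: 0.0
time: 26.05
ee_pos: [0.6429, 0.1883, 0.2023]
tcp_rot: [-180.0, -0.0, 141.7]
wrist_force: [-0.4, -0.2, -0.7]
opening: 0.0851
grasp_force: 0.0
t 26.05 now [0.6429 0.1883 0.2023] rack [ -6.8 205.  173.7] F [-0.4 -0.2 -0.7] open 85.1
travel now-axes [175.2   2.7  52.3] target-axes [175.2   2.3  52.3] twist [-0.0005 -0.0001  0.0018]
```

```bash
python3 -m crank '[{"gripper":85,"travel":[30,0,0],"twist":[0,0,0]},{"gripper":85,"travel":[45,0,0],"twist":[0,0,0]},{"gripper":85,"travel":[45,2,15],"twist":[0,0,0]},{"gripper":85,"travel":[40,0,20],"twist":[0,0,0]},{"gripper":85,"travel":[15,0,15],"twist":[0,0,0]},{"gripper":85,"travel":[0,0,0],"twist":[0,0,0]},{"gripper":85,"travel":[0,0,0],"twist":[0,0,0]}]'
python3 - <<'E'
from h import *
import pickle
RS=R.from_euler('xyz',[180,0,141.6],degrees=True).as_matrix()
to([.507,.299,.003],RS)
pickle.dump(bot.calibration("wrist"),open("w4.pkl","wb"))
cv2.imwrite("pics/w4.png",bot.camera("wrist")[:,:,::-1])
E
```

```text
time: 26.92
ee_pos: [0.5079, 0.2984, 0.1534]
tcp_rot: [179.9, 0.0, 141.6]
wrist_force: [1.2, -0.0, 0.4]
opening: 0.085
grasp_force: 0.0
t 26.93 now [0.5079 0.2984 0.1534] rack [-133.1  309.3   96.9] F [ 1.2 -0.   0.4] open 85.0
travel now-axes [  1.2  -0.2 150.4] target-axes [ 1.100e+00 -1.000e-01  1.504e+02] twist [ 0.001   0.0007 -0.0007]
```

View pics/w4.png

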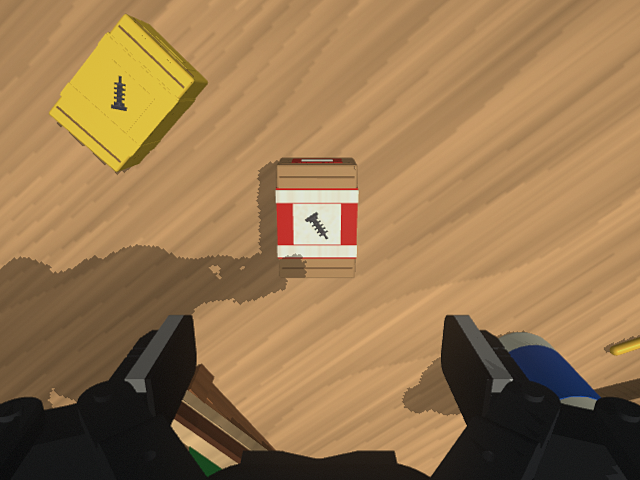

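The striped carton sits centred between the fingers, with corners at about (276,165), (357,165), (355,278) and (280,278), and it is well aligned.

Run:
```python
from h import *
import pickle
w=pickle.load(open("w4.pkl","rb"))
C=[plane(w,p,.035) for p in[(276,165),(357,165),(355,278),(280,278),(317,224)]]
for c in C:print(c.round(4))
a=(C[0]+C[1]-C[2]-C[3]);print(np.degrees(np.arctan2(a[1],a[0])),np.mean(C[:4],0))
X,r=tri(w,[(317,224)],bot.calibration("top"),[(113/5+125-.4,125/5+250-.4)]);print(X,r)
```

```text
[0.4616 0.3037 0.035 ]
[0.4921 0.3421 0.035 ]
[0.5508 0.2964 0.035 ]
[0.52   0.2577 0.035 ]
[0.5062 0.2999 0.035 ]
141.93991835658105 [0.50612475 0.29998289 0.035     ]
[[0.50694064 0.2996763  0.03314651]] [0.55121143]
```

```bash
python3 -m crank '[{"gripper":85,"travel":[2,0,20],"twist":[0,0,0]},{"gripper":85,"travel":[0,0,35],"twist":[0,0,0]},{"gripper":85,"travel":[0,0,35],"twist":[0,0,0]},{"gripper":85,"travel":[0,0,30],"twist":[0,0,0]},{"gripper":85,"travel":[0,0,18],"twist":[0,0,0]},{"gripper":85,"travel":[0,0,11],"twist":[0,0,0]},{"gripper":85,"travel":[0,0,0],"twist":[0,0,0]},{"gripper":40,"travel":[0,0,0],"twist":[0,0,0]},{"gripper":40,"travel":[0,0,0],"twist":[0,0,0]},{"gripper":40,"travel":[0,0,0],"twist":[0,0,0]},{"gripper":40,"travel":[0,0,0],"twist":[0,0,0]},{"gripper":40,"travel":[0,0,0],"twist":[0,0,0]}]' 40
python3 -m crank '[{"gripper":40,"travel":[0,0,-8],"twist":[0,0,0]},{"gripper":40,"travel":[0,0,-20],"twist":[0,0,0]},{"gripper":40,"travel":[0,0,-40],"twist":[0,0,0]},{"gripper":40,"travel":[0,0,-45],"twist":[0,0,0]},{"gripper":40,"travel":[0,0,-45],"twist":[0,0,0]},{"gripper":40,"travel":[0,0,-35],"twist":[0,0,0]},{"gripper":40,"travel":[0,0,-15],"twist":[0,0,0]},{"gripper":40,"travel":[0,0,0],"twist":[0,0,0]}]'
python3 - <<'E'
from h import *
to(tr(0,-105,66),R.from_euler('xyz',[180,0,177.58],degrees=True).as_matrix())
E
```

```text
time: 28.48
ee_pos: [0.5061, 0.3006, 0.0046]
tcp_rot: [179.9, 0.0, 141.6]
wrist_force: [-0.7, -1.5, 6.6]
opening: 0.0492
grasp_force: 43.3
time: 29.48
ee_pos: [0.5058, 0.3005, 0.2117]
tcp_rot: [180.0, 0.0, 141.6]
wrist_force: [-1.0, -0.4, -2.9]
opening: 0.0495
grasp_force: 42.5
t 29.48 now [0.5058 0.3005 0.2117] rack [-147.3  311.4  153.4] F [-1.  -0.4 -2.9] open 49.5
travel now-axes [-346.6 -262.8  116. ] target-axes [-125.9 -416.4  116.1] twist [ 6.000e-04  5.000e-04 -6.285e-01]
```

```bash
python3 -m crank '[{"gripper":40,"travel":[0,0,0],"twist":[0,0,-0.157]},{"gripper":40,"travel":[0,0,0],"twist":[0,0,-0.157]},{"gripper":40,"travel":[0,0,0],"twist":[0,0,-0.157]},{"gripper":40,"travel":[0,0,0],"twist":[0,0,-0.1575]},{"gripper":40,"travel":[-8,-20,0],"twist":[0,0,0]},{"gripper":40,"travel":[-11,-35,0],"twist":[0,0,0]},{"gripper":40,"travel":[-12,-45,0],"twist":[0,0,0]},{"gripper":40,"travel":[-12,-45,0],"twist":[0,0,0]},{"gripper":40,"travel":[-12,-45,0],"twist":[0,0,0]},{"gripper":40,"travel":[-12,-45,0],"twist":[0,0,0]},{"gripper":40,"travel":[-12,-45,0],"twist":[0,0,0]},{"gripper":40,"travel":[-12,-45,0],"twist":[0,0,0]}]'
python3 -m crank '[{"gripper":40,"travel":[-12,-40,0],"twist":[0,0,0]},{"gripper":40,"travel":[-10,-30,0],"twist":[0,0,0]},{"gripper":40,"travel":[-5,-20,0],"twist":[0,0,0]},{"gripper":40,"travel":[0,0,0],"twist":[0,0.07,0]},{"gripper":40,"travel":[0,0,0],"twist":[0,0.07,0]},{"gripper":40,"travel":[0,0,0],"twist":[0,0.0695,0]},{"gripper":40,"travel":[0,0,0],"twist":[0,0,0]},{"gripper":40,"travel":[0,0,0],"twist":[0,0,0]}]'
python3 - <<'E'
from h import *
import pickle
to(tr(0,-105,65))
c=bot.calibration("wrist");pickle.dump(c,open("w5.pkl","wb"))
a=bot.camera("wrist")[:,:,::-1];cv2.imwrite("pics/w5.png",a)
E
```

```text
time: 30.98
ee_pos: [0.5823, -0.0308, 0.2101]
tcp_rot: [-180.0, -0.1, 177.4]
wrist_force: [1.0, -0.1, -3.2]
opening: 0.0495
grasp_force: 42.4
time: 31.98
ee_pos: [0.6059, -0.1193, 0.2113]
tcp_rot: [-180.0, -11.9, 177.6]
wrist_force: [-0.4, 0.0, -2.7]
opening: 0.0493
grasp_force: 42.4
t 31.98 now [ 0.6059 -0.1193  0.2113] rack [ -32.1 -103.9  177.5] F [-0.4  0.  -2.7] open 49.3
travel now-axes [-32.   -1.1 112.5] target-axes [-32.1  -1.1 112.5] twist [ 0.0001  0.0009 -0.0005]
```

View pics/w5.png

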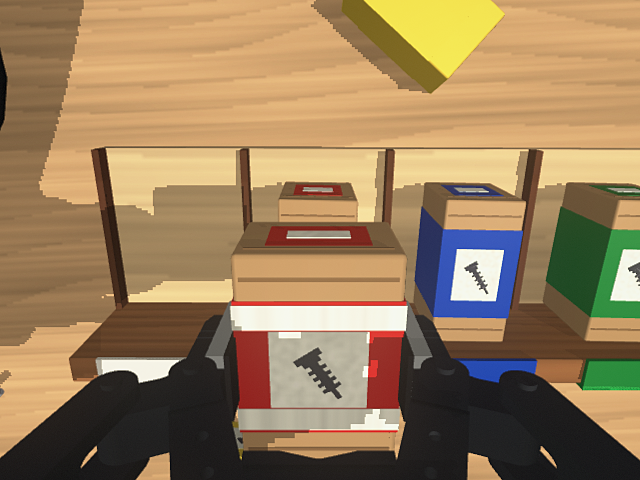

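The small carton is held square at (318,370), the red one is below it, and blue (477,275) and green stand in their bays. Next I'll lower over red.

```bash
python3 -m crank '[{"gripper":40,"travel":[-20,-1,20],"twist":[0,0,0]},{"gripper":40,"travel":[-18,0,25],"twist":[0,0,0]},{"gripper":40,"travel":[0,0,25],"twist":[0,0,0]},{"gripper":40,"travel":[0,0,20],"twist":[0,0,0]},{"gripper":40,"travel":[0,0,12],"twist":[0,0,0]},{"gripper":40,"travel":[0,0,5],"twist":[0,0,0]},{"gripper":40,"travel":[0,0,0],"twist":[0,0,0]},{"gripper":40,"travel":[0,0,0],"twist":[0,0,0]}]'
python3 -c "
from h import *
to(tr(12,-105,65))"
python3 -m crank '[{"gripper":40,"travel":[-1,0,2],"twist":[0,0,0]},{"gripper":40,"travel":[-2,0,0],"twist":[0,0,0]},{"gripper":40,"travel":[0,0,0],"twist":[0,0,0]}]'
python3 -c "
from h import *
to(tr(12,-105,65))"
```

```text
time: 33.02
ee_pos: [0.6213, -0.1209, 0.0997]
tcp_rot: [-180.0, -11.9, 177.6]
wrist_force: [0.2, -0.6, -2.0]
opening: 0.0493
grasp_force: 42.5
t 33.02 now [ 0.6213 -0.1209  0.0997] rack [   6.2 -104.8   71.6] F [ 0.2 -0.6 -2. ] open 49.3
travel now-axes [-5.8 -0.2  6.6] target-axes [-5.8 -0.2  6.6] twist [-0.0002  0.0013 -0.0001]
time: 33.4
ee_pos: [0.6235, -0.121, 0.0963]
tcp_rot: [180.0, -12.0, 177.6]
wrist_force: [-0.4, -0.1, -2.8]
opening: 0.0492
grasp_force: 42.5
t 33.4 now [ 0.6235 -0.121   0.0963] rack [   9.1 -104.8   68.6] F [-0.4 -0.1 -2.8] open 49.2
travel now-axes [-2.9 -0.2  3.6] target-axes [-2.9 -0.2  3.6] twist [ 0.     -0.0001  0.    ]
```

```bash
python3 -m crank '[{"gripper":40,"travel":[-1,0,0],"twist":[0,0,0]},{"gripper":40,"travel":[-1,0,0],"twist":[0,0,0]},{"gripper":40,"travel":[-1,0,0],"twist":[0,0,0]},{"gripper":40,"travel":[0,0,0],"twist":[0,0,0]}]'
python3 -c "
from h import *
to(tr(12,-105,65))"
```

```text
time: 33.9
ee_pos: [0.6253, -0.1211, 0.096]
tcp_rot: [180.0, -12.1, 177.6]
wrist_force: [-5.9, 0.9, 2.1]
opening: 0.0492
grasp_force: 42.8
t 33.9 now [ 0.6253 -0.1211  0.096 ] rack [  10.9 -104.8   68.8] F [-5.9  0.9  2.1] open 49.2
travel now-axes [-1.1 -0.2  3.8] target-axes [-1.1 -0.2  3.8] twist [ 0.0001 -0.0021 -0.0002]
```

```bash
python3 -m crank '[{"gripper":40,"travel":[0,0,1],"twist":[0,0,0]},{"gripper":40,"travel":[0,0,1],"twist":[0,0,0]},{"gripper":40,"travel":[0,0,0],"twist":[0,0,0]}]'
python3 -c "
from h import *
to(tr(12,-105,65))"
python3 -m crank '[{"gripper":40,"travel":[0,0,1],"twist":[0,0,0]},{"gripper":40,"travel":[0,0,0],"twist":[0,0,0]}]'
python3 -c "
from h import *
to(tr(12,-105,65))"
```

```text
time: 34.28
ee_pos: [0.6249, -0.1211, 0.0943]
tcp_rot: [-180.0, -12.1, 177.6]
wrist_force: [-7.3, 1.1, 2.2]
opening: 0.0492
grasp_force: 42.9
t 34.27 now [ 0.6249 -0.1211  0.0943] rack [  10.9 -104.9   67. ] F [-7.3  1.1  2.2] open 49.2
travel now-axes [-1.1 -0.1  2. ] target-axes [-1.1 -0.1  2. ] twist [-0.     -0.0017 -0.0003]
time: 34.52
ee_pos: [0.6247, -0.1211, 0.0933]
tcp_rot: [-180.0, -12.1, 177.6]
wrist_force: [-5.6, 0.8, 1.7]
opening: 0.0492
grasp_force: 42.9
t 34.52 now [ 0.6247 -0.1211  0.0933] rack [  10.9 -104.9   66. ] F [-5.6  0.8  1.7] open 49.2
travel now-axes [-1.1 -0.1  1. ] target-axes [-1.1 -0.1  1. ] twist [-0.0001 -0.0017 -0.0003]
```

```bash
python3 -m crank '[{"gripper":40,"travel":[0,0,1],"twist":[0,0,0]},{"gripper":40,"travel":[0,0,0],"twist":[0,0,0]}]'
python3 -m crank '[{"gripper":40,"travel":[0,0,1],"twist":[0,0,0]},{"gripper":40,"travel":[0,0,0],"twist":[0,0,0]}]'
python3 -c "
from h import *
to(tr(12,-105,65))"
```

```text
time: 34.78
ee_pos: [0.6247, -0.1211, 0.093]
tcp_rot: [-180.0, -12.0, 177.6]
wrist_force: [-6.9, 0.1, 5.7]
opening: 0.0494
grasp_force: 43.2
time: 35.02
ee_pos: [0.6247, -0.1211, 0.093]
tcp_rot: [-180.0, -12.0, 177.6]
wrist_force: [-6.3, 0.5, 11.2]
opening: 0.0497
grasp_force: 43.8
t 35.02 now [ 0.6247 -0.1211  0.093 ] rack [  10.9 -104.9   65.7] F [-6.3  0.5 11.2] open 49.7
travel now-axes [-1.1 -0.1  0.7] target-axes [-1.1 -0.1  0.7] twist [-0.0002  0.0004 -0.0004]
```

```bash
python3 -m crank '[{"gripper":40,"travel":[0,0,-1],"twist":[0,0,0]},{"gripper":55,"travel":[0,0,0],"twist":[0,0,0]},{"gripper":70,"travel":[0,0,0],"twist":[0,0,0]},{"gripper":85,"travel":[0,0,0],"twist":[0,0,0]},{"gripper":85,"travel":[0,0,0],"twist":[0,0,0]},{"gripper":85,"travel":[0,0,-20],"twist":[0,0,0]},{"gripper":85,"travel":[0,0,-35],"twist":[0,0,0]},{"gripper":85,"travel":[10,0,-40],"twist":[0,0,0]},{"gripper":85,"travel":[20,25,-40],"twist":[0,0,0]},{"gripper":85,"travel":[10,30,0],"twist":[0,0,0]},{"gripper":85,"travel":[0,0,0],"twist":[0,0,0]},{"gripper":85,"travel":[0,0,0],"twist":[0,0,0]}]'
python3 - <<'E'
from h import *
import pickle
to(tr(-20,-50,190))
pickle.dump(bot.calibration("wrist"),open("w6.pkl","wb"))
cv2.imwrite("pics/w6.png",bot.camera("wrist")[:,:,::-1])
s=bot.camera("scene")[:,:,::-1];cv2.imwrite("pics/s6.png",cv2.resize(s[215:305,200:420],None,fx=3.6,fy=3.6,interpolation=cv2.INTER_CUBIC))
E
```

```text
time: 36.52
ee_pos: [0.6167, -0.0659, 0.2318]
tcp_rot: [-180.0, -12.0, 177.6]
wrist_force: [0.1, -0.3, -0.1]
opening: 0.0852
grasp_force: 0.0
t 36.52 now [ 0.6167 -0.0659  0.2318] rack [-28.  -50.1 199.3] F [ 0.1 -0.3 -0.1] open 85.2
travel now-axes [-8.   0.1  9.3] target-axes [-8.   0.1  9.3] twist [-0.0003 -0.0006  0.0002]
```

View pics/w6.png

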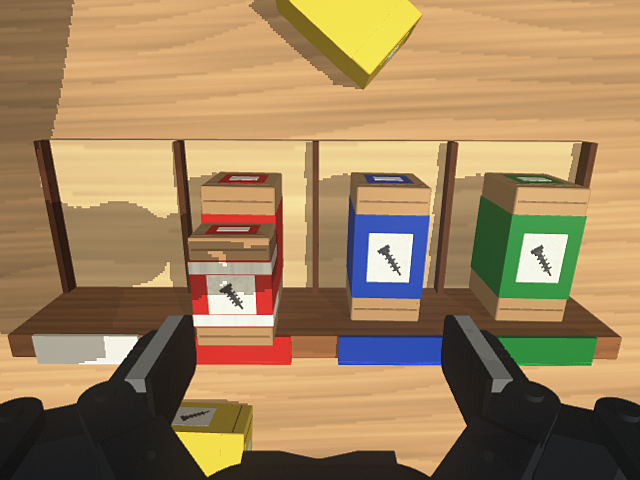

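View pics/s6.png

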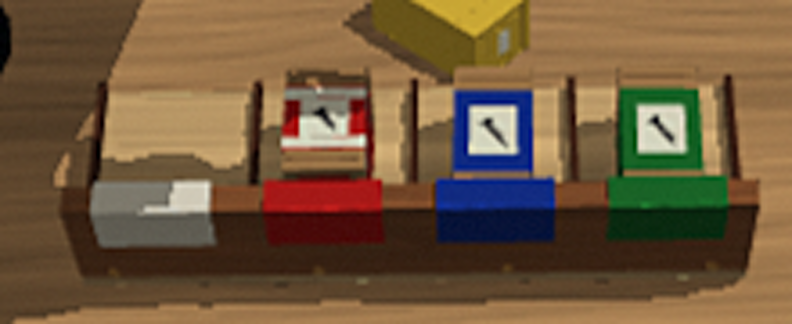

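All four look in place: small on red at (233,285), blue at (390,260), green at (543,258). A numeric check from this view comes next.

Run:
```python
from h import *
import pickle
w=pickle.load(open("w6.pkl","rb"))
def onz(p,z):
    M=P(w);C=-np.linalg.solve(M[:,:3],M[:,3]);d=np.linalg.solve(M[:,:3],[*p,1]);a,b=rack(C),RR.T@d
    return ((a+b*(z-a[2])/b[2])*1000)[:2].round(1)
for n,z,q in[('small',.095,[(188,262),(276,262),(196,344),(275,344)]),('red near',.06,[(201,189),(282,189)]),('blue',.06,[(349,189),(431,188),(352,319),(421,320)]),('green',.06,[(512,189),(590,187),(497,320),(565,320)]),('labels b',.084,[(338,337),(441,338)]),('laths',.012,[(36,141),(597,142)])]:print(n,*[onz(p,z) for p in q])
```

```text
small [  -9.6 -129.7] [ -9.5 -75.5] [  48.2 -129.9] [ 48.2 -77.9]
red near [ -48.  -127.6] [-47.9 -73.6]
blue [-47.9 -29. ] [-48.5  25.5] [ 49.1 -24.8] [49.9 26. ]
green [-47.8  79.4] [-49.1 131. ] [50.  81.9] [ 50.  131.8]
labels b [ 49.6 -36.1] [50.4 34.2]
laths [ -74.9 -262.2] [-73.8 160.4]
```

```bash
python3 -c "
from workcell import bot
print(bot.job_done())"
```

```text
the job is handed in; nothing more can be done
None
```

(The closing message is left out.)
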